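# Take the filter cassette from the air sampler and show it to the scanner

## Robot

A 7-joint arm with a two-finger parallel gripper is mounted at the origin on the work surface. World frame = base frame: x ahead of the robot, y to its left, z up, the work surface at z = 0. Lengths are in m, angles in degrees, forces in N, time in s.
With the tool pointing down it reaches from about 0.35 to 0.775 m from the base axis. Payload 3.1 kg.
Tool frame: the origin (TCP) lies on the centre line of the jaws, within the pads' length; the fingertips stand 17 mm ahead of it and the grasp point (between the pads) lies 2 mm behind it (robot.tip_reach is the distance from the TCP to the fingertips, in m); z points along the fingers, y is the line along which they close (so a half turn about z gives the same grasp; the last joint's range is limited). The gripper opens to 85 mm and grips with 20 to 120 N. Pads are 22 mm wide; open, the fingers measure 114 mm over their backs; the gripper's body (76 mm by 85 mm) begins 54 mm behind the grasp point. The pads swing forward as they close: fully open they stand 13 mm farther back than shut.
Start: joints at [72.153, 17.813, 0.802, 86.603, -0.252, 75.585, -1.558], TCP at [0.147, -0.53, 0.248] pointing down, gripper open.
Joint ranges: [-154.91, 154.91], [-16.99, 109.72], [-72.82, 74.43], [7.12, 147.25], [-82.49, 262.49], [11.32, 116.49], [-174.64, 174.64]. Speed limits (degrees/s): [159.86, 159.86, 180, 180, 180, 180, 180].

## Interface

Orientations are given as [roll, pitch, yaw] about the fixed x, y, z axes, in that order (R = Rz(yaw) Ry(pitch) Rx(roll)).
In Python, from station import robot, fingers, vision, workorder, recognise gives the robot as it stands. Calls block until the motion is done:
- robot.move_to(position, orientation): joint-space move of the TCP to a pose.
- robot.line_to(position, orientation=None, velocity=0.15, f_stop=None): straight line of the TCP; orientation=None keeps the orientation; velocity is the mean speed in m/s. With f_stop (N) it stops when the force on the tool has changed by that much, and returns True; else False.
- robot.move_j(angles): joint-space move.
- fingers.gripper_to(opening, force=None): opening from 0.0 (shut) to 1.0 (fully open); force is the grip in N (None keeps the last); returns when the fingers have stopped.
- robot.pause(seconds).
- robot.inverse_kinematics(position, orientation): joint angles nearest the present ones, or None.
- vision.grab_frame(name): name is "scene" or "top" or "wrist"; returns the picture (384x512x3 uint8, red, green, blue); there is no depth.
- vision.calibration(name): a dict with "mtx" (3x3 intrinsics, pixels), "extrinsics" (4x4, takes a point from world to camera coordinates); the wrist camera has in their place "T_tool_cam" (4x4, takes a point from camera to tool coordinates, whose origin is the TCP and whose axes are the flange's). Camera axes: x right, y up, looking along -z (the intrinsics and any distortion apply to the point x, -y, -z); pixel columns grow to the right and rows downward; lengths in m; the calibration is good to about 2 mm. A picture is of the moment at which its call begins: read the wrist's pose just before it. calibration takes no time and is no camera call.
A pose or a line that the arm cannot do raises robot.PlanningError and nothing moves.
- workorder.close_job(): hands the job in; it is judged then, once.
Trained networks look in the newest picture that a camera, given by its name, has taken for a name from the list of things; names that differ only in an ending like _2 or _b are one class to them, and where a whole thing is asked for, a point or a joint stands for the part that bears it (a point fixed in the world has none). Each returns a list of dicts, best first, with "p" (0 to 1); they miss things now and then, are a little off and sometimes report something else, mostly with a low value. They report only what shows in the picture. A call takes as long as a camera call.
- recognise(label, camera): "rect" ([centre column, centre row, width, height] in pixels, round what is visible of it).
Readings, each from a call of its own:
- robot.current_time_s(): time.
- robot.current_joint_positions(): joint angles.
- robot.current_dq(): joint speeds.
- robot.current_joint_torque(): joint torques, N m.
- robot.current_tool_pos(): TCP position.
- robot.current_eef_rot(): TCP orientation.
- robot.current_contact_force(): force on the tool from outside, world axes, zero at the start.
- robot.current_torque(): the same for the moment, N m.
- robot.current_finger_gap(): opening from 0.0 (shut) to 1.0 (fully open).
- robot.current_gripper_force(): force on a finger pad.
Only numpy, scipy, OpenCV 4.12 (cv2) and the standard library are available. Lean on these libraries where they do the work, as an engineer would, in place of code of your own. Each camera call takes 0.05 s, during which the arm holds its last target. There are 200 camera calls.

## Task

Swing the air sampler's top flap up until it stands upright and leave it standing there, then draw the blue filter cassette straight up out of its slot; leave the grey blank in its slot and everything else on the bench where it is. Hold the cassette upright in the air in front of the code scanner's window, level with the window, centred on it, one broad face square to it and about 9 cm away. Finish while still holding it there: do not put it down or let go.

Things in the scene. Friction and masses are not known exactly. Their poses are not given: they have to be found in the camera images.
- sampler: Bench air sampler: fixed white box 150 (x) by 210 (y) by 120 mm high. Origin at its underside's centre, on the bench; -x is its front (towards the robot). Under the flap is a recess 134 by 194 mm, 8 mm walls, its floor 78 mm above the bench with two slots 73 (x) by 13 mm, centred at x -20, y +40 and -40 mm, bottom at 12 mm: one holds the filter, one the blank (varies)
- flap (a joint): Angle of the sampler's grey top flap, rad: 0 shut (level), 1.57 upright, 2.1 the stop; starts at 0 to 0.2. Hinged along the sampler's back top edge; its front edge swings up and back. The hinge is stiff: the flap stays where it is left; moving it takes 1 to 3 N at the bar
- flap_handle (a point): Middle of the flap's orange bar handle: round, 10 mm thick, 98 mm long (along y), parallel to the hinge. With the flap shut it is 35 mm in front of the sampler's front face and 124 mm above the bench. 82 mm free between its two side arms, 29 mm between bar and flap edge. It can turn between pads that pinch it front and back from above. Axes turn with the flap
- flap_hinge (a point): Middle of the flap's hinge line, 70 mm behind the sampler's centre, 120 mm above the bench; y is the hinge axis. The bar's centre line is 180 mm from it (and 4 mm off to the flap's upper side)
- filter_center (a point): Centre, half-way up, of the loose blue filter cassette (0.12 kg): upright plate 70 mm wide (x), 10 thick (y), lower part 64 high with bar code on both faces; in the middle on top a grip tab 30 wide, 10 thick, 35 high; 99 high in all. Seated, this centre is 61.5 and the tab's top 111 mm above the bench; axes as the sampler's. It rises 66 mm to leave the slot, 108 to clear the rim
- blank_center (a point): Centre, half-way up, of the grey blank cassette, same shape and size, standing in the other slot 80 mm away sideways. It stays there
- scanner: Black code scanner on a stand fixed to the bench; head 50 by 76 by 50 mm with a dark window with a red line. Origin on the bench; its -x axis is the way the window looks (horizontal). Window centre 32 mm from the origin along -x, 120 mm above the bench; head's top 147 mm above the bench
- scan_spot (a point): Point in the air 90 mm straight in front of the middle of the scanner's window, 120 mm above the bench, where the cassette's centre should be held. Axes as the scanner's
- tube_rack: Red tube rack with capped tubes, 70 by 130 by 96 mm, stands on the bench, leave alone. Origin under its centre
- label_roll: Roll of labels lying flat, 110 mm across, 28 mm high, leave alone. Origin under its centre
- dropper: Small white dropper bottle, 28 mm across, 62 mm high, leave alone. Origin under its centre
- tip_box: Pipette tip box with blue lid, 124 by 89 by 63 mm, leave alone. Origin under its centre
- pipette: Pipette lying along its x, 230 mm long, 24 mm thick, leave alone. Origin under it near the middle

How it is judged:
By the outcome, as a careful person would: the job done as asked, in the order asked, and still so for the second after the job is handed in, while the arm keeps its last pose, push and grip.
It also fails if it takes over 64 s, if anything falls off the work surface, if the arm or the gripper's body presses on something with over 40 N, if the wrist force passes 120 N, or if a joint passes its speed limit or range.

## Working session

There is one attempt and no reset: what is moved stays moved. The work goes in short steps, each a Python script; the robot and the scene stay as the last script left them, time stands still between calls to the robot, and variables do not carry over. Pictures are saved under pics/ and viewed, at most 10 in all, crops included, and the job is handed in when it is done.

```bash
mkdir -p pics; ls
python3 - <<'E'
from station import robot, fingers, vision, workorder, recognise
import cv2,numpy as np
for c in ["scene","top"]:
    im=vision.grab_frame(c); cv2.imwrite(f"pics/{c}0.png",im[...,::-1])
    k=vision.calibration(c); print(c,k)
    for n in ["sampler","flap","flap_handle","scanner","filter_center","blank_center","tube_rack","label_roll","dropper","tip_box","pipette"]:
        print(n,[(np.round(d["rect"]).tolist(),round(d["p"],2)) for d in recognise(n,c)[:2]])
print(robot.current_time_s(),robot.current_eef_rot(),vision.calibration("wrist"))
E
```

```text
pics
scene {'mtx': array([[414.79351988,   0.        , 252.78636086],
       [  0.        , 414.79351988, 191.92411433],
       [  0.        ,   0.        ,   1.        ]]), 'extrinsics': array([[ 0.05704864,  0.99807392,  0.02437007, -0.05818884],
       [-0.5357756 ,  0.01000887,  0.84430109,  0.17269966],
       [ 0.84243098, -0.06122311,  0.53531465, -1.6256405 ],
       [ 0.        ,  0.        ,  0.        ,  1.        ]])}
sampler [([195.0, 215.0, 91.0, 92.0], 0.9), ([116.0, 196.0, 39.0, 27.0], 0.36)]
flap [([195.0, 196.0, 90.0, 54.0], 0.9)]
flap_handle [([195.0, 196.0, 91.0, 57.0], 0.87), ([381.0, 200.0, 40.0, 60.0], 0.34)]
scanner [([381.0, 201.0, 41.0, 59.0], 0.77)]
filter_center [([365.0, 267.0, 85.0, 20.0], 0.35)]
blank_center []
tube_rack [([254.0, 267.0, 59.0, 49.0], 0.59), ([356.0, 175.0, 34.0, 36.0], 0.57)]
label_roll [([117.0, 195.0, 38.0, 23.0], 0.87), ([253.0, 266.0, 59.0, 49.0], 0.21)]
dropper []
tip_box [([355.0, 175.0, 28.0, 40.0], 0.83)]
pipette [([366.0, 264.0, 88.0, 19.0], 0.97)]
top {'mtx': array([[483.33228597,   0.        , 250.83751208],
       [  0.     
[... 754 characters left out ...]
pper [([224.0, 233.0, 11.0, 9.0], 0.67)]
tip_box [([117.0, 276.0, 41.0, 46.0], 0.75)]
pipette [([149.0, 142.0, 78.0, 17.0], 0.87)]
1.2 [1.79999036e+02 9.63131833e-04 1.54623416e+01] {'mtx': array([[295.64962428,   0.        , 256.8558784 ],
       [  0.        , 295.64962428, 191.09162591],
       [  0.        ,   0.        ,   1.        ]]), 'T_tool_cam': array([[ 1.87495849e-03,  9.52687125e-01,  3.03946915e-01,
         7.80969152e-02],
       [ 9.99998035e-01, -1.59070885e-03, -1.18279524e-03,
        -9.74849375e-05],
       [-6.43342748e-04,  3.03948536e-01, -9.52688235e-01,
        -1.25100703e-01],
       [ 0.00000000e+00,  0.00000000e+00,  0.00000000e+00,
         1.00000000e+00]])}
```

Run:
```python
import cv2
a=cv2.imread("pics/top0.png")[90:310,70:420]; cv2.imwrite("pics/top0c.png",cv2.resize(a,None,fx=2.28,fy=2.28,interpolation=cv2.INTER_CUBIC))
a=cv2.imread("pics/scene0.png")[130:300,90:420]; cv2.imwrite("pics/scene0c.png",cv2.resize(a,None,fx=2.4,fy=2.4,interpolation=cv2.INTER_CUBIC))
```

```text
(no output)
```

View pics/top0c.png

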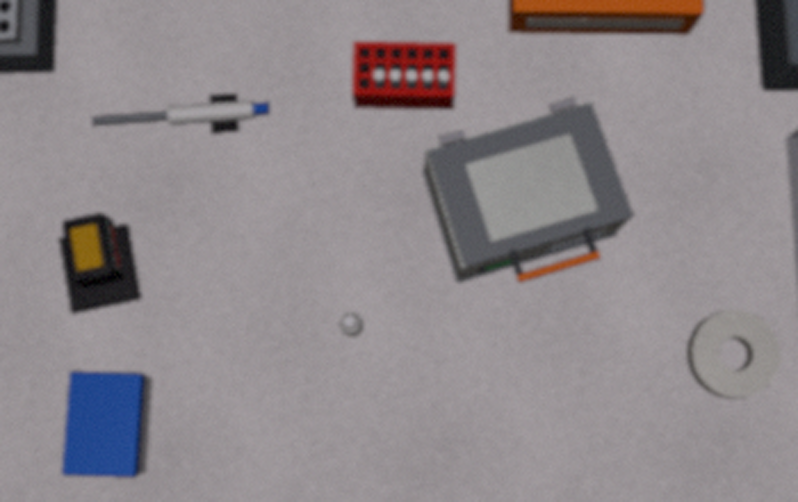

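View pics/scene0c.png

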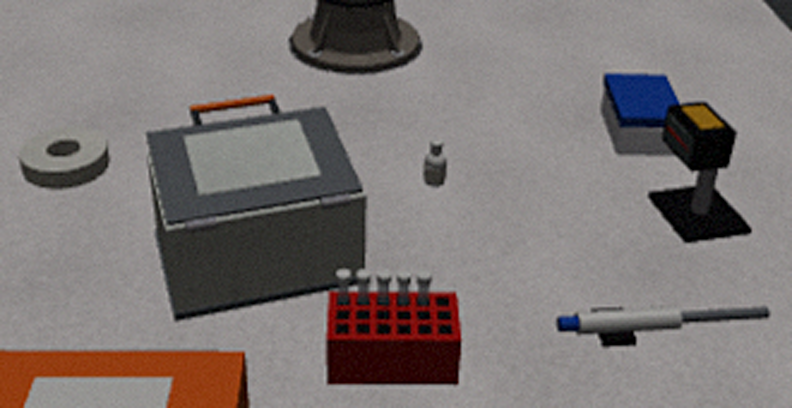

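The crops show the flap nearly shut, with its bar towards the robot: about (519–598, 265) in the top crop and (192–275, 103) in the scene crop. The scanner is at (95, 245) in the top crop, with its window facing the sampler side. Next I'll triangulate a rough pose, then look with the wrist camera.

```bash
cat > h.py <<'E'
from station import robot, fingers, vision, workorder, recognise
import cv2,numpy as np
from scipy.optimize import least_squares
from scipy.spatial.transform import Rotation as R
F=np.diag([1,-1,-1.])
def cam(name,pose=None):
    k=vision.calibration(name)
    if name!="wrist": return k["mtx"],k["extrinsics"]
    p,r=pose; T=np.eye(4);T[:3,:3]=R.from_euler("xyz",r,degrees=True).as_matrix();T[:3,3]=p
    return k["mtx"],np.linalg.inv(T@k["T_tool_cam"])
def proj(c,P):
    K,E=c; q=(np.atleast_2d(P)@E[:3,:3].T+E[:3,3])@F@K.T
    return q[:,:2]/q[:,2:]
def onplane(c,uv,z):
    K,E=c; uv=np.atleast_2d(uv); d=np.c_[uv,np.ones(len(uv))]@np.linalg.inv(K).T@F@E[:3,:3]
    o=-E[:3,:3].T@E[:3,3]; return o+d*((z-o[2])/d[:,2:])
def tf(P,x,y,yaw):
    P=np.atleast_2d(np.array(P,float)); c,s=np.cos(yaw),np.sin(yaw)
    return np.c_[x+c*P[:,0]-s*P[:,1],y+s*P[:,0]+c*P[:,1],P[:,2]]
def flap(P,a):  # P given with flap shut, sampler frame -> rotated by a about hinge
    P=np.atleast_2d(np.array(P,float))-[.07,0,.12]; c,s=np.cos(a),np.sin(a)
    return np.c_[P[:,0]*c+P[:,2]*s,P[:,1],-P[:,0]*s+P[:,2]*c]+[.07,0,.12]
def snap(name):
    pose=(robot.current_tool_pos(),robot.current_eef_rot()); return vision.grab_frame(name),cam(name,pose) if name=="wrist" else cam(name)
E
python3 - <<'E'
from h import *
t,s=cam("top"),cam("scene")
T=lambda p:np.array(p)/2.28+[70,90]
S=lambda p:np.array(p)/2.4+[90,130]
bt=T([[519,277],[598,254]]);bs=S([[275,99],[192,107]])
ct=T([[632,213],[460,272]]);cs=S([[148,134],[328,110]])   # flap front corners: right(-y), left(+y)
hs=S([[177,317]]) # box back bottom, -y... 
f=lambda q:np.r_[(proj(t,tf(flap([[-.11,.049,.124],[-.11,-.049,.124]],q[3]),*q[:3]))-bt).ravel(),
 (proj(s,tf(flap([[-.11,.049,.124],[-.11,-.049,.124]],q[3]),*q[:3]))-bs).ravel(),
 (proj(s,tf([[.075,-.105,0]],*q[:3]))-hs).ravel()]
r=least_squares(f,[.5,-.1,.2,.1]);print(r.x,np.degrees(r.x[2:]),np.round(r.fun,1))
g=T([[69,218],[107,214],[137,297],[73,311]])
print("scanner ground base",onplane(t,T([[73,311],[139,297],[130,226]]),0).round(3),"head top",onplane(t,T([[68,238],[98,224],[104,268],[74,275]]),.147).round(3))
print("bottle",onplane(t,T([350,324]),.06),"rack",onplane(t,T([[355,42],[455,42],[455,85]]),.09))
E
```

```text
[ 0.5590397  -0.12624391  0.26524372  0.14232493] [15.19734554  8.15461792] [-1.2  0.7 -0.2  0.2 -0.3 -1.  -0.7  0.5 -0.4  1.4]
scanner ground base [[0.433 0.447 0.   ]
 [0.449 0.363 0.   ]
 [0.542 0.376 0.   ]] head top [[0.503 0.409 0.147]
 [0.518 0.375 0.147]
 [0.466 0.367 0.147]
 [0.459 0.401 0.147]]
bottle [[0.40269185 0.08952002 0.06      ]] rack [[ 0.75122435  0.07645915  0.09      ]
 [ 0.7481134  -0.0479614   0.09      ]
 [ 0.692659   -0.04631316  0.09      ]]
```

Run:
```python
from h import *
import pickle
D={}
for n,p,y in [("scan",[.46,.30,.33],15),("samp",[.52,-.13,.36],15)]:
    robot.move_to(p,[180,0,y]); robot.pause(.3)
    im,c=snap("wrist"); D[n]=c; cv2.imwrite(f"pics/w_{n}.png",im[...,::-1])
    a=cv2.resize(im,None,fx=1.56,fy=1.56,interpolation=cv2.INTER_CUBIC); cv2.imwrite(f"pics/w_{n}_b.png",a[...,::-1])
    for l in ["scanner","flap_handle","flap","sampler"]: print(n,l,[(np.round(d["rect"]).tolist(),round(d["p"],2)) for d in recognise(l,"wrist")[:1]])
pickle.dump(D,open("D.pkl","wb"));print(robot.current_time_s(),robot.current_joint_positions())
```

```text
scan scanner [([187.0, 119.0, 65.0, 86.0], 0.96)]
scan flap_handle []
scan flap [([188.0, 116.0, 64.0, 86.0], 0.67)]
scan sampler [([484.0, 169.0, 49.0, 124.0], 0.88)]
samp scanner []
samp flap_handle [([262.0, 144.0, 180.0, 163.0], 0.82)]
samp flap [([264.0, 147.0, 180.0, 164.0], 0.61)]
samp sampler [([262.0, 140.0, 182.0, 174.0], 0.94)]
7.0167 [ 55.24310574  26.10128686 -66.75072962  73.9596006   23.92530321
  94.66284329 -82.12086795]
```

View pics/w_scan_b.png

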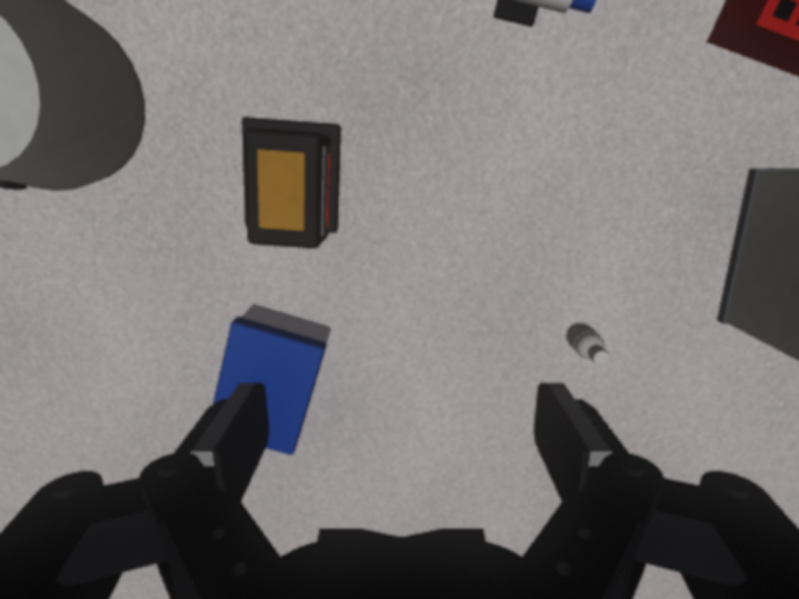

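View pics/w_samp_b.png

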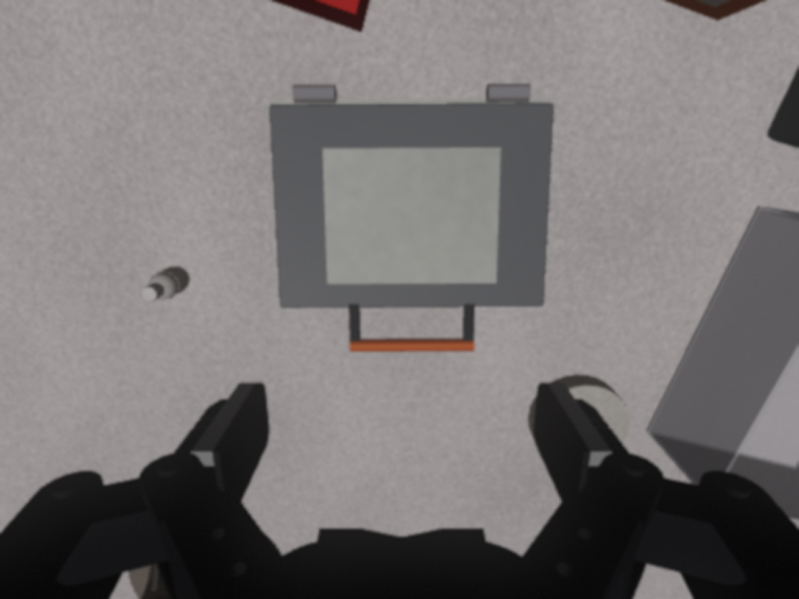

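Wrist views: the flap is square in the image, with bar ends at (350, 346) and (474, 346) and front corners at (280, 307) and (544, 304). The scanner head spans about (250, 130) to (322, 247), and its red line faces right. I'll enlarge the scanner and fit the sampler.

Run:
```python
from h import *
import pickle
D=pickle.load(open("D.pkl","rb"));w=D["samp"];t,s=cam("top"),cam("scene")
T=lambda p:np.array(p)/2.28+[70,90]
S=lambda p:np.array(p)/2.4+[90,130]
W=lambda p:np.array(p)/1.5625
bar=[[-.11,.049,.124],[-.11,-.049,.124]]
obs=lambda q:np.r_[(proj(t,tf(flap(bar,q[3]),*q[:3]))-T([[519,277],[598,254]])).ravel(),
 (proj(s,tf(flap(bar,q[3]),*q[:3]))-S([[275,99],[192,107]])).ravel(),
 (proj(s,tf([[.075,-.105,0]],*q[:3]))-S([[177,317]])).ravel(),
 3*(proj(w,tf(flap(bar,q[3]),*q[:3]))-W([[350,346],[474,346]])).ravel(),
 3*(proj(w,tf(flap([[-.076,.105,q[4]],[-.076,-.105,q[4]]],q[3]),*q[:3]))-W([[280,307],[544,304]])).ravel(),(q[4]-.124)*300]
r=least_squares(obs,[.5,-.1,.2,.1,.124]);print(r.x.round(4),np.degrees(r.x[2:4]),np.round(r.fun,1))
q=r.x
print("pred back corners",(proj(w,tf([[.075,.105,.124],[.075,-.105,.124]],*q[:3]))*1.5625).round(), "obs 271,105 / 552,103")
np.save("q.npy",q)
print("bar",tf(flap([[-.11,0,.124]],q[3]),*q[:3]))
a=cv2.imread("pics/w_scan.png")[65:170,145:230];b=cv2.imread("pics/scene0.png")[165:240,350:405];
cv2.imwrite("pics/sc.png",np.hstack([cv2.resize(a,(475,588),interpolation=cv2.INTER_CUBIC),cv2.resize(cv2.resize(b,(320,436),interpolation=cv2.INTER_CUBIC),(320,588))]))
```

```text
[ 0.558  -0.127   0.2746  0.1104  0.1221] [15.73479771  6.3235972 ] [-0.5  1.8  0.2  1.  -0.9  0.4 -1.1  2.1 -0.3  1.3  1.9  2.4 -1.7  0.3
 -1.4 -1.9  0.9 -0.8 -0.6]
pred back corners [[266. 103.]
 [556. 100.]] obs 271,105 / 552,103
bar [[ 0.45360741 -0.1564095   0.14380152]]
```

View pics/sc.png

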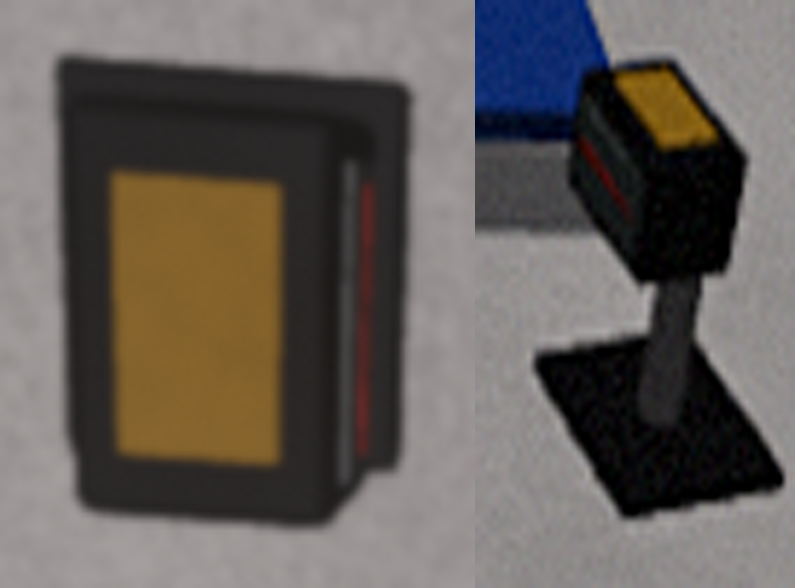

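Left: the red line on the window runs (368, 180) to (362, 455) and the label corners are clear. Right: the red line runs (583, 145) to (632, 213). The red line sits at z=0.12 on the window face, so I can locate it directly.

Run:
```python
from h import *
import pickle
w=pickle.load(open("D.pkl","rb"))["scan"];s=cam("scene");t=cam("top")
C=lambda p:np.array(p)/[5.588,5.6]+[145,65]
B=lambda p:(np.array(p)-[475,0])/[5.818,7.84]+[350,165]
def rep(n,P):
    print(n,P.round(4).tolist(),"mean",P.mean(0).round(4))
def yawof(d): return np.degrees(np.arctan2(d[1],d[0]))
red=onplane(w,C([[368,180],[362,455]]),.12); rep("red w",red); print(yawof(red[0]-red[1])-90, np.linalg.norm(red[0]-red[1]))
red2=onplane(s,B([[632,213],[583,145]]),.12); rep("red s",red2); print(yawof(red2[0]-red2[1])-90,np.linalg.norm(red2[0]-red2[1]))
L=onplane(w,C([[112,172],[280,183],[280,465],[118,453]]),.147); rep("label",L)
print([yawof(v) for v in (L[1]-L[0],L[2]-L[3],L[0]-L[3],L[1]-L[2])])
H=onplane(w,C([[65,108],[335,122],[322,523],[80,505]]),.146);rep("head",H);print([yawof(v) for v in (H[1]-H[0],H[2]-H[3],H[0]-H[3],H[1]-H[2])],np.linalg.norm(H[1]-H[0]),np.linalg.norm(H[1]-H[2]))
Ls=onplane(s,B([[612,75],[670,65],[718,140],[665,148]]),.147);rep("label s",Ls)
G=onplane(s,B([[537,355],[625,515],[783,485]]),.006);rep("base s",G);print([yawof(v) for v in (G[1]-G[0],G[2]-G[1])])
```

```text
red w [[0.5223, 0.3677, 0.12], [0.4701, 0.3575, 0.12]] mean [0.4962 0.3626 0.12  ]
-78.93507781713564 0.05322648143229321
red s [[0.5196, 0.3696, 0.12], [0.4732, 0.3597, 0.12]] mean [0.4964 0.3646 0.12  ]
-77.93818138460833 0.04742925567230361
label [[0.5129, 0.408, 0.147], [0.5188, 0.3788, 0.147], [0.4695, 0.3688, 0.147], [0.4639, 0.3985, 0.147]] mean [0.4913 0.3885 0.147 ]
[np.float64(-78.49701231082368), np.float64(-79.18558684999448), np.float64(10.969339069106214), np.float64(11.44992104911594)]
head [[0.5212, 0.418, 0.146], [0.5313, 0.3717, 0.146], [0.4606, 0.3591, 0.146], [0.452, 0.404, 0.146]] mean [0.4913 0.3882 0.146 ]
[np.float64(-77.7182704286598), np.float64(-79.24844756869643), np.float64(11.48818293383167), np.float64(10.064928242611797)] 0.04745103455250596 0.07186652462446765
label s [[0.4692, 0.3705, 0.147], [0.4624, 0.4015, 0.147], [0.5152, 0.4073, 0.147], [0.5201, 0.3801, 0.147]] mean [0.4917 0.3898 0.147 ]
base s [[0.4436, 0.364, 0.006], [0.5457, 0.3793, 0.006], [0.5298, 0.4647, 0.006]] mean [0.5064 0.4027 0.006 ]
[np.float64(8.5225215987609), np.float64(100.53692570081269)]
```

The window centre is about (0.496, 0.364) with its normal at −78.9°, so the scan spot is about (0.514, 0.275, 0.12). The label, head and red line all agree with this. Next I'll check reachability, then approach and pinch the bar.

```bash
cat >> h.py <<'E'
def barpos(a,q,off=.006):
    p=tf(flap([[-.11,0,.124]],a),*q[:3])[0]; return p+[0,0,off]
def filt(q,sgn,z): 
    p=tf([[-.02,.04*sgn,z]],*q[:3])[0]; return p
E
python3 - <<'E'
from h import *
q=np.load("q.npy");yd=np.degrees(q[2])
for y in (yd+90,yd-90):
    for a in (q[3],.8,1.2,1.57): print(y,a,np.round(robot.inverse_kinematics(barpos(a,q),[180,0,y]),0) if robot.inverse_kinematics(barpos(a,q),[180,0,y]) is not None else None)
for sg in (1,-1):
  for y in (yd,yd-180):
    for z in (.101,.26):
      j=robot.inverse_kinematics(filt(q,sg,z),[180,0,y]); print("f",sg,y,z,None if j is None else np.round(j,0))
for y in (11.1,-168.9):
  j=robot.inverse_kinematics([.5136,.2753,.16],[180,0,y]);print("scan",y,None if j is None else np.round(j,0))
E
```

```text
105.73479771234952 0.11036759178738724 [ 64.  26. -61. 104.  25.  65.  10.]
105.73479771234952 0.8 [ 57.  26. -62.  88.  23.  80.  10.]
105.73479771234952 1.2 [ 48.  32. -62.  75.  28.  89.   6.]
105.73479771234952 1.57 [ 42.  44. -73.  63.  42.  99.  -2.]
-74.26520228765048 0.11036759178738724 [  55.   21.  -47.  104.   17.   62. -163.]
-74.26520228765048 0.8 [  48.   20.  -46.   88.   15.   78. -164.]
-74.26520228765048 1.2 [  39.   26.  -44.   75.   18.   86. -167.]
-74.26520228765048 1.57 [  31.   33.  -41.   63.   21.   91. -169.]
f 1 15.734797712349522 0.101 [ 48.  36. -58.  99.  34.  64. -94.]
f 1 15.734797712349522 0.26 [ 53.  29. -65.  86.  26.  82. -88.]
f 1 -164.26520228765048 0.101 [ 51.  38. -62.  99.  37.  66.  84.]
f 1 -164.26520228765048 0.26 [ 51.  27. -62.  86.  24.  81.  94.]
f -1 15.734797712349522 0.101 [ 53.  40. -57.  93.  36.  67. -86.]
f -1 15.734797712349522 0.26 [ 55.  33. -63.  80.  29.  85. -81.]
f -1 -164.26520228765048 0.101 [ 55.  43. -62.  92.  40.  69.  91.]
f -1 -164.26520228765048 0.26 [ 54.  32. -62.  80.  28.  84.  99.]
scan 11.1 [   8.   38.  -60.   87.   34.   74. -135.]
scan -168.9 [  9.  39. -62.  87.  35.  75.  44.]
```

Run:
```python
from h import *
q=np.load("q.npy");yd=np.degrees(q[2])
robot.move_j([19,10,0,86,0,84,20]);fingers.gripper_to(.3,25)
print(robot.current_tool_pos(),robot.current_eef_rot(),robot.current_time_s(),robot.current_finger_gap())
def ik(n,p,y):
  j=robot.inverse_kinematics(p,[180,0,y]); print(n,round(y),None if j is None else np.round(j,0))
for y in (yd+90,yd-90):
    for a in (q[3],1.57): ik("bar",barpos(a,q),y)
for y in (yd,yd-180):
  for sg in (1,-1): ik("f",filt(q,sg,.101),y); ik("f",filt(q,sg,.26),y)
for y in (11.1,-168.9): ik("scan",[.5136,.2753,.16],y)
```

```text
[ 0.46513837 -0.17825001  0.32415274] [-1.79999845e+02  2.50278639e-03  9.09926482e+01] 9.1833 0.30437261543519456
bar 106 [ 19.  15.  -2. 106.   1.  60.  32.]
bar 106 [11. 28. -5. 64.  2. 88. 22.]
bar -74 [   4.   15.   16.  106.   -5.   60. -143.]
bar -74 [  -3.   28.   20.   65.   -9.   88. -150.]
f 16 [  5.  24.   4. 101.  -2.  56. -64.]
f 16 [  5.  16.   4.  88.  -1.  77. -65.]
f 16 [ 10.  28.   7.  94.  -4.  58. -55.]
f 16 [ 10.  21.   7.  81.  -3.  78. -57.]
f -164 [ 19.  24. -15. 100.   7.  56. 108.]
f -164 [ 20.  17. -15.  87.   4.  77. 110.]
f -164 [ 25.  28. -13.  94.   7.  59. 115.]
f -164 [ 25.  21. -13.  81.   5.  79. 117.]
scan 11 [ -21.   26.  -13.   89.    6.   66. -114.]
scan -169 [ -8.  29. -32.  88.  16.  68.  59.]
```

Run:
```python
from h import *
q=np.load("q.npy");yd=np.degrees(q[2]);o=[180,0,yd+90]
robot.move_to(barpos(q[3],q,.08),o)
print("stop",robot.line_to(barpos(q[3],q),velocity=.06,f_stop=6))
print(robot.current_tool_pos(),barpos(q[3],q),robot.current_contact_force())
robot.pause(.1)
im=vision.grab_frame("wrist");cv2.imwrite("pics/grip.png",cv2.resize(im,None,fx=1.5,fy=1.5)[...,::-1])
fingers.gripper_to(0,25)
print(robot.current_finger_gap(),robot.current_gripper_force(),robot.current_contact_force(),robot.current_time_s())
```

```text
stop False
[ 0.45397706 -0.1565377   0.15024889] [ 0.45360741 -0.1564095   0.14980152] [-0.54800185 -0.09463905  0.43832481]
0.10426655113247743 24.611240923404694 [ 6.03729271  0.50728178 -1.42505061] 11.4833
```

View pics/grip.png

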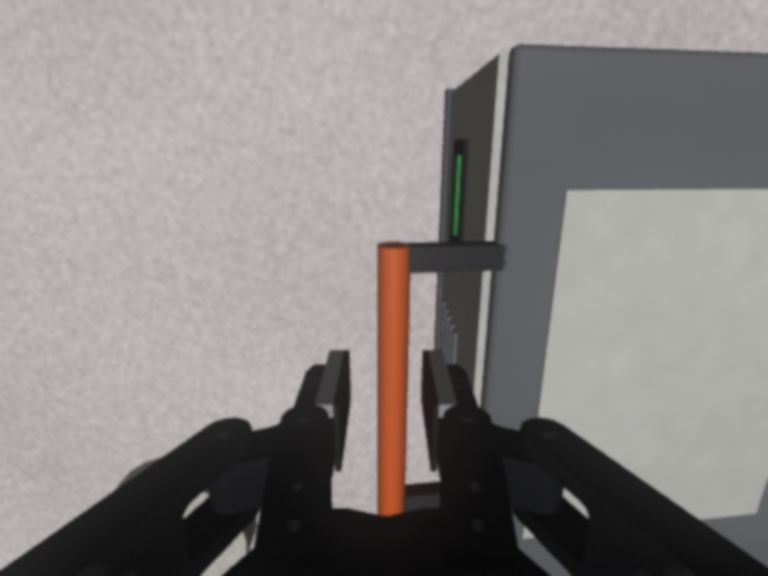

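The bar sits between the pads (gap 0.104 ≈ 10 mm), clear of the arms and the flap edge. Now I'll swing it along the arc.

Run:
```python
from h import *
q=np.load("q.npy")
for a in np.linspace(q[3],1.575,11)[1:]:
    st=robot.line_to(barpos(a,q),velocity=.12,f_stop=25)
    print(round(a,2),st,np.round(robot.current_contact_force(),1),round(robot.current_finger_gap(),3),robot.current_gripper_force())
    if st: break
print(robot.current_tool_pos(),barpos(1.575,q),robot.current_time_s())
im=vision.grab_frame("scene");cv2.imwrite("pics/up.png",cv2.resize(im[80:300,90:420],None,fx=2.4,fy=2.4,interpolation=cv2.INTER_CUBIC)[...,::-1])
```

```text
0.26 False [ 7.8  2.1 -2.1] 0.103 24.76663738489151
0.4 False [ 8.6  0.6 -3.6] 0.101 24.805348813533783
0.55 False [ 8.2  0.9 -6.3] 0.107 24.620650112628937
0.7 False [ 7.4  0.8 -6.7] 0.105 24.474099576473236
0.84 False [ 5.2 -0.1 -5.2] 0.104 24.495897889137268
0.99 False [ 4.  -0.9 -5.1] 0.099 24.485595524311066
1.14 False [ 2.8 -1.5 -3.4] 0.102 24.60061490535736
1.28 False [ 1.1 -1.8  0.8] 0.1 24.82193022966385
1.43 False [ 1.7 -2.2  2.5] 0.097 25.440046191215515
1.58 False [ 1.5 -3.4  2.4] 0.112 25.77618509531021
[ 0.63026842 -0.10756823  0.30631391] [ 0.62996248 -0.10672273  0.30598159] 15.15
```

View pics/up.png

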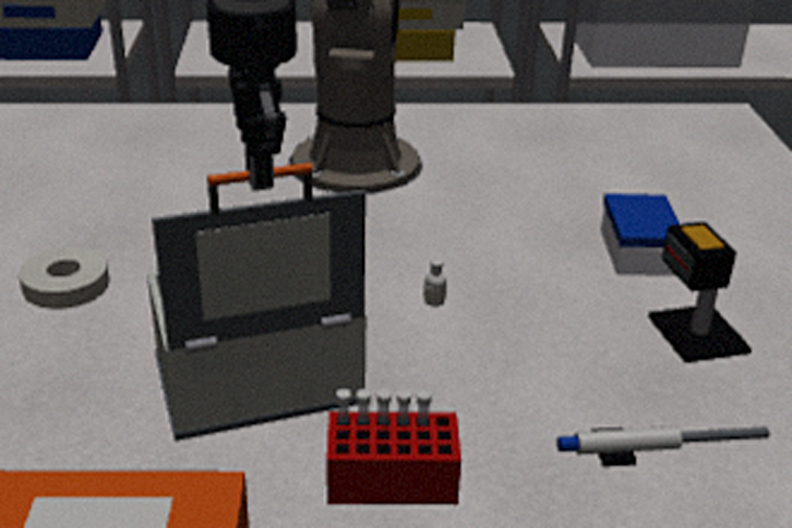

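The flap stands upright with the gripper on its bar at about (262, 175). I'll release it, back off and look into the recess.

Run:
```python
from h import *
import pickle
q=np.load("q.npy");yd=np.degrees(q[2])
fingers.gripper_to(.3,25)
p=np.array(robot.current_tool_pos()); robot.line_to(p+[0,0,.06])
robot.line_to(tf([[-.1,0,.35]],*q[:3])[0],velocity=.25)
robot.move_to(tf([[-.07,0,.30]],*q[:3])[0],[180,0,yd-180]); robot.pause(.3)
im,c=snap("wrist");pickle.dump(c,open("c.pkl","wb"));cv2.imwrite("pics/rec.png",im[...,::-1]);cv2.imwrite("pics/rec_b.png",cv2.resize(im,None,fx=1.5625,fy=1.5625,interpolation=cv2.INTER_CUBIC)[...,::-1])
for l in ["filter_center","blank_center"]: print(l,[(np.round(d["rect"]).tolist(),round(d["p"],2)) for d in recognise(l,"wrist")[:2]])
for sg in (1,-1): print(sg,proj(c,filt(q,sg,.111))*1.5625)
print(robot.current_joint_positions(),robot.current_time_s())
```

```text
filter_center [([291.0, 205.0, 14.0, 51.0], 0.61)]
blank_center [([224.0, 203.0, 8.0, 50.0], 0.91)]
1 [[455.93116435 333.95896903]]
-1 [[346.67385266 333.75664209]]
[ 23.55002309  12.4732833  -10.94654562  86.51736156   2.38389568
  81.22403987 118.22040261] 18.7
```

View pics/rec_b.png

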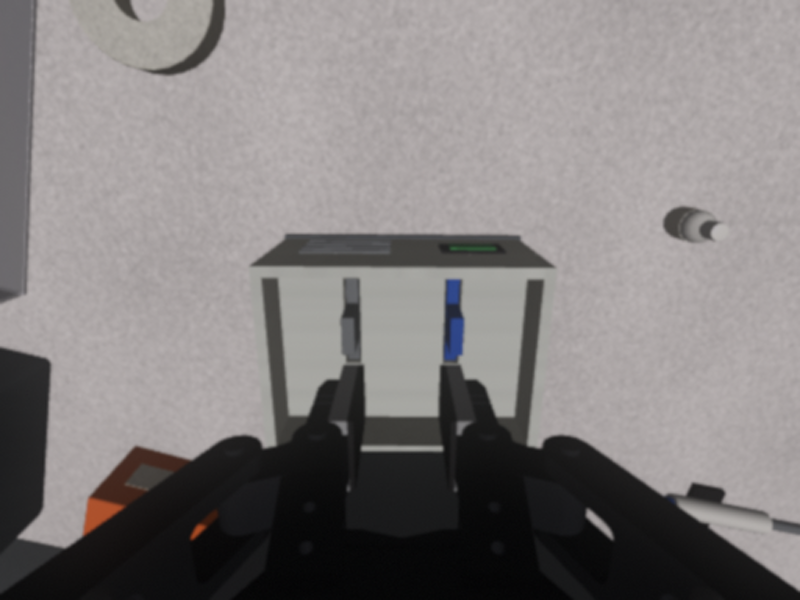

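The recess shows the blue filter tab at (456, 337), against a predicted (456, 334). The grey blank is at (349, 335), so the filter is in the +y slot. Next I'll grasp the tab and draw the cassette up.

Run:
```python
from h import *
q=np.load("q.npy");yd=np.degrees(q[2]);o=[180,0,yd-180]
fingers.gripper_to(.35,40)
robot.move_to(filt(q,1,.2),o)
print("stop",robot.line_to(filt(q,1,.102),velocity=.06,f_stop=5),robot.current_tool_pos(),filt(q,1,.102))
fingers.gripper_to(0,40); print(robot.current_finger_gap(),robot.current_gripper_force(),np.round(robot.current_contact_force(),1))
z0=robot.current_tool_pos()[2]
for z in (.13,.17,.235):
    p=np.array(filt(q,1,z)); st=robot.line_to(p,velocity=.07,f_stop=12); print(z,st,robot.current_finger_gap(),np.round(robot.current_contact_force(),1))
    if st: break
print(z0,robot.current_time_s())
im=vision.grab_frame("scene");cv2.imwrite("pics/lift.png",cv2.resize(im[80:300,90:420],None,fx=2.4,fy=2.4,interpolation=cv2.INTER_CUBIC)[...,::-1])
```

```text
stop False [ 0.52823795 -0.09397042  0.10240044] [ 0.52790925 -0.09391823  0.102     ]
0.10998970762805937 39.88339126110077 [ 0.8 -0.7  2.5]
0.13 False 0.10793065751009154 [-1.1  1.  -1.6]
0.17 False 0.10845508944745062 [ 0.3 -0.4 -1.6]
0.235 False 0.10764376864244891 [ 0.4  0.2 -1.8]
0.10240760864095522 23.9083
```

Run:
```python
from h import *
import pickle
q=np.load("q.npy")
robot.line_to(filt(q,1,.255),velocity=.1)
o=[180,0,-168.9]
robot.line_to([.5136,.2753,.255],o,velocity=.15)
robot.line_to([.5136,.2753,.1605],o,velocity=.08); robot.pause(.5)
print(robot.current_tool_pos(),robot.current_eef_rot(),robot.current_finger_gap(),np.round(robot.current_contact_force(),1),robot.current_time_s())
im,c=snap("wrist");pickle.dump(c,open("c2.pkl","wb"));cv2.imwrite("pics/fw.png",im[...,::-1])
s=vision.grab_frame("scene");t=vision.grab_frame("top")
cv2.imwrite("pics/fs.png",s[...,::-1]);cv2.imwrite("pics/ft.png",t[...,::-1])
A=cv2.resize(im,(400,300));B=cv2.resize(t[90:240,80:280],(400,300),interpolation=cv2.INTER_CUBIC);C=cv2.resize(s[140:260,280:440],(400,300),interpolation=cv2.INTER_CUBIC);D=cv2.resize(s[80:260,120:360],(400,300),interpolation=cv2.INTER_CUBIC)
cv2.imwrite("pics/fin.png",np.vstack([np.hstack([A,B]),np.hstack([C,D])])[...,::-1])
```

```text
[0.51361229 0.27530419 0.16050653] [ 1.79998919e+02  1.72841630e-03 -1.68900011e+02] 0.1041825394071822 [-1.   0.7 -1. ] 28.7583
```

View pics/fin.png

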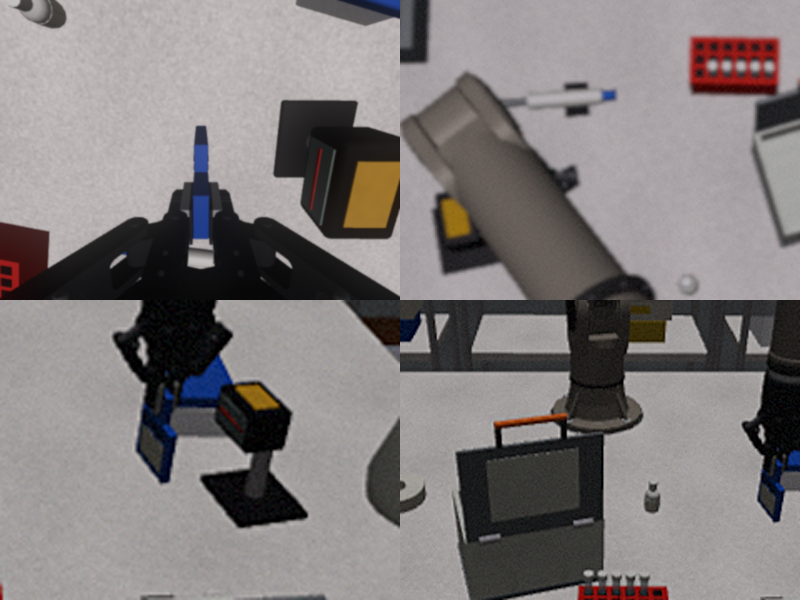

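The cassette hangs upright with its face towards the window and the flap is still upright. I'll do a quick numeric check of the window and cassette in the final images.

Run:
```python
from h import *
import pickle
c=pickle.load(open("c2.pkl","rb"));im=cv2.imread("pics/fw.png").astype(int)
b,g,r=im[...,0],im[...,1],im[...,2]
m=((r>80)&(g<.5*r)&(b<.6*r)).astype(np.uint8); m[:, :380]=0; m[:, 440:]=0; m[290:]=0
v,u=np.nonzero(m); print(len(u),u.min(),u.max(),v.min(),v.max())
e=np.array([[u[v<=v.min()+2].mean(),v.min()],[u[v>=v.max()-2].mean(),v.max()]])
P=onplane(c,e,.12); d=P[0]-P[1]; print(e,P.round(4),"centre",P.mean(0).round(4),"normal yaw",np.degrees(np.arctan2(d[1],d[0]))%180-90,np.linalg.norm(d))
s=cam("scene"); ctr=[.5136,.2753]; y=np.radians(11.1)
K=tf([[x,yy,z] for z in (.0705,.1345) for x in (-.035,.035) for yy in (-.005,.005)],*ctr,y)
print("pred scene crop",((proj(s,K)-[280,140])*2.5).round().tolist())
S=cv2.imread("pics/fs.png").astype(int); B=(S[...,0]>60)&(S[...,0]>1.7*S[...,2])
B[:,:330]=0;B[:,351:]=0;v,u=np.nonzero(B[:340]);print("blue ext crop",(u.min()-280)*2.5,(u.max()-280+1)*2.5,(v.min()-140)*2.5,(v.max()+1-140)*2.5)
```

```text
203 397 411 191 268
[[410.5        191.        ]
 [397.71428571 268.        ]] [[0.4716 0.3592 0.12  ]
 [0.5225 0.3693 0.12  ]] centre [0.4971 0.3643 0.12  ] normal yaw -78.77126831950929 0.051856588321368025
pred scene crop [[134.0, 149.0], [142.0, 148.0], [160.0, 183.0], [169.0, 182.0], [142.0, 102.0], [150.0, 101.0], [169.0, 135.0], [177.0, 133.0]]
blue ext crop 125.0 177.5 -197.5 315.0
```

```bash
python3 -c "
from station import *
print(workorder.close_job())"
```

```text
the job is handed in; nothing more can be done
None
```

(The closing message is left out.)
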